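Clip the paper stop onto the gauge rail

TASK

Clip the loose paper stop onto the aluminium gauge rail, about midway between its two end blocks: hook the stop's rigid lip under one long edge of the rail's top (either will do) with the foot end still raised, then rock it down until its sprung foot clicks fully under the opposite edge and it sits level. Feel your way, pushing no harder than the click needs; leave the tape roll, pen pot and glue bottle where they are, and let go at the end.

Things in the scene. Friction and masses are not known exactly. Their poses are not given: they have to be found in the camera images.
- stop: loose paper stop, grey plastic, about 160 g. Origin: middle of the underside of its seat plate (bears on the rail's top); x from rigid lip (-x) to sprung foot (+x), y along the rail, z up. Plate x -33 to 40, y +-20, z 0 to 8 mm. Below at +x, two cheeks and a back wall (x 27 to 40, to z -18 mm) house the foot. Starts standing level on lip and cheeks, origin 18 mm above the bench
- grip_top (a point): middle of the flat top of the stop's upright grip block, at x 14, y 0, z 46 mm in the stop's frame, same axes. Block: x 0 to 28, y -12 to 12, z 8 to 46 mm. Pinch it across y; its top can be pushed on
- lip (a point): upper inner edge of the lip's toe, at x -20.5, y 0, z -8.5 mm in the stop's frame, same axes. Lip: a leg below the plate, x -33 to -26, down to z -18 mm, with this toe reaching in: a slot under the plate 8.5 mm high, 5.5 mm deep, open towards +x. Tilted 0.4 rad (foot side raised) it goes onto the rail's edge with about 1 mm to spare above and below
- foot (a joint): how far the steel sprung foot is pushed back along the stop's +x: 0 = out, at most 0.008 m. The rail's edge pushes it back 4 to 5 mm on the way down; it springs out again (near 0) once clicked under. Spring 4.5 N when out, plus 1 N per mm. The click takes about 12 to 20 N of push down on the grip block
- foot_nose (a point): tip of the sprung foot when out, at x 20.5, y 0, z -7 mm in the stop's frame, same axes. Its catch face is 5 mm below the seat plate; below the tip a 60 degree ramp runs down and out to z -16 mm. Rocking down with the lip hooked, it first meets the rail's other edge at a tilt of about 0.25 rad
- rail: aluminium gauge rail fixed to the bench, turned up to 0.25 rad. Origin: centre of its underside; y along it, x across it, z up; alike either way round. Foot plate 90 mm wide, 6 thick. On it a bar 226 mm long: web 30 wide, top flange 50 wide (x -25 to 25), 4 thick. Dark end blocks 56 wide, 56 high, from 113 to 135 mm either side of the middle, clamp the bar at its set height
- rail_top (a point): a point on the rail's middle line, 40 mm above its underside, same axes: the lowest setting of the bar's top face. The bar is clamped 0 to 10 mm higher than this point, differently each time, and the reading does not show it: find it by touch. It does not move when pushed. The seated stop's origin lies on the bar's top, within about 2 mm of this point across the rail
- tape: bystander: roll of clear brown tape lying flat, 84 mm across, 24 mm high; origin at the centre of its underside
- penpot: bystander: white pot of pens, 68 mm across, pens up to 170 mm high; origin at the centre of its underside
- glue: bystander: white glue bottle, 60 mm across, 150 mm high; origin at the centre of its underside
There are look-alikes about, which are no part of the job. There is more than one size of the stop; the one meant has the size given above.

How it is judged:
By the outcome, as a careful person would: the job done as asked, in the order asked, and still so for the second after the job is handed in, with the robot touching nothing.
It also fails if it takes over 64 s, if anything falls off the work surface, if the arm or the gripper's body presses on something with over 40 N, if the wrist force passes 120 N, or if a joint passes its speed limit or range.

ROBOT

A 6-joint arm with a two-finger parallel gripper is mounted at the origin on the work surface. World frame = base frame: x ahead of the robot, y to its left, z up, the work surface at z = 0. Lengths are in mm, angles in rad, forces in N, time in s.
With the tool pointing down it reaches from about 350 to 775 mm from the base axis. Payload 7.3 kg.
Tool frame: the origin (TCP) lies at the very end of the fingers, on their centre line; the grasp point (between the pads) lies bot.grip_point_offset behind it (bot.grip_point_offset is the distance from the TCP to the grasp point, in mm); z points along the fingers, y is the line along which they close (so a half turn about z gives the same grasp; the last joint's range is limited). The gripper opens to 92 mm and grips with 3 to 60 N. Pads are 19 mm wide; open, the fingers measure 130 mm over their backs; the gripper's body (75 mm by 190 mm) begins 47 mm behind the grasp point.
Start: joints at [-1.342, 0.342, 1.524, -0, 1.275, -0.146], TCP at [192.219, -488.568, 204.841] pointing down, gripper open.
Joint ranges: [-2.53, 2.53], [-0.77, 2.02], [0.04, 2.7], [-1, 4.14], [0.28, 2.66], [-3.11, 3.11]. Speed limits (rad/s): [2.57, 2.57, 3.14, 3.14, 3.14, 3.14].

INTERFACE

Orientations are given as [roll, pitch, yaw] about the fixed x, y, z axes, in that order (R = Rz(yaw) Ry(pitch) Rx(roll)).
In Python, from plant import bot gives the robot as it stands. The module is installed in compiled form; this text tells all that it offers.
- The arm moves only by the tool carry_out, never from a script. Its argument "plan" is a list of rows, each an object of numbers: "tx", "ty", "tz": the shift along the world's x, y, z in mm; "rx", "ry", "rz": the turn, a rotation vector about the world's x, y, z in rad. A call has 1 to 12 rows; each row shifts and turns the commanded pose from where the row before left it; what a row does not reach is not made up. A row lasts 1/10 s, in which the tool goes at most 50 mm and 8.59 degrees, less where a joint would pass 70% of its speed; a pose out of reach is approached as far as the arm can. A call with a gripper value outside its range is refused whole. "gripper" is the closure, from 0 (fully open) to 1 (shut), set as the call begins (left out, the last holds). The fingers move at their own pace and stop on an object; the grip force is fixed at half the most. Time passes only in rows, so rows that do not move let the fingers close. It gives the time, the measured TCP pose, the force, the opening and the grip force at its end, in the units of the state.
- bot.get_obs(): the state, without advancing time (a new reading comes with each control period).
- bot.capture(name): name is "scene" or "top" or "wrist"; returns the picture (384x512x3 uint8, red, green, blue); there is no depth.
- bot.camera_model(name): a dict with "camera_matrix" (3x3 intrinsics, pixels), "dist" ([k1, k2, p1, p2, k3] as OpenCV has them; the pictures are not rectified), "R" (3x3) and "t" (3): a world point X has camera coordinates R X + t. Camera axes: x right, y down, z forward; pixel columns grow to the right and rows downward; lengths in mm; the calibration is good to about 2 mm. A picture is of the moment at which its call begins: read the wrist's pose just before it. camera_model takes no time and is no camera call; for the wrist camera it gives the pose at the moment of the call.
- bot.close_job(): hands the job in; it is judged then, once.
The state is a dict: "time": time; "joint_positions": joint angles; "dq": joint speeds; "tau": joint torques, N m; "tool_pos": TCP position; "tcp_rot": TCP orientation; "contact_force": force on the tool from outside, world axes, zero at the start; "moment": the same for the moment, N m; "grip_width": finger opening in mm; "finger_force": force on a finger pad.
Only numpy, scipy, OpenCV 4.12 (cv2) and the standard library are available. Lean on these libraries where they do the work, as an engineer would, in place of code of your own. Each camera call takes 0.05 s, during which the arm holds its last target. There are 200 camera calls.

## Working session

There is one attempt and no reset: what is moved stays moved. The work goes in short steps, Python scripts to look and compute and a tool call to move; the robot and the scene stay as the last step left them, time stands still between calls to the robot, and variables do not carry over. Pictures are saved under pics/ and viewed, at most 10 in all, crops included, and the job is handed in when it is done.

Besides the shell and the picture viewer there is one more tool, called by a JSON object that holds its "name" and its "arguments". carry_out: Moves the arm, as the interface text tells. Its arguments: {"type":"object","properties":{"plan":{"type":"array"},"gripper":{"type":"number"}},"required":["plan"]}

```bash
mkdir -p pics
python3 - <<'E'
from plant import bot
import cv2,numpy as np
o=bot.get_obs();print(o, bot.grip_point_offset)
ims=[]
for n in("scene","top"):
    im=bot.capture(n)[:,:,::-1];cv2.imwrite(f"pics/{n}0.png",im);ims.append(im)
    m=bot.camera_model(n);print(n,m)
cv2.imwrite("pics/s.png",cv2.resize(ims[0],(800,600)));cv2.imwrite("pics/t.png",cv2.resize(ims[1],(800,600)))
E
```

```text
{'time': 0.0, 'joint_positions': array([-1.34197629e+00,  3.42704451e-01,  1.52503574e+00,  5.69588066e-06,
        1.27538829e+00, -1.45991376e-01]), 'dq': array([ 1.59534702e-04,  1.47763562e-04, -1.39188494e-03, -7.92549911e-05,
        1.94230568e-03,  1.92601586e-03]), 'tau': array([ 7.40061532e-04, -4.31245816e+01, -2.44218886e+01,  7.17497477e-02,
        5.57788624e-02, -1.62716506e-04]), 'tool_pos': array([ 192.12532705, -488.10307581,  204.14793702]), 'tcp_rot': array([-3.14007395e+00, -2.28811276e-04,  3.74809573e-01]), 'contact_force': array([-0.07045861, -0.52868698, -0.60668204]), 'moment': array([-0.02189643,  0.03397389,  0.03507006]), 'finger_force': 0.0, 'grip_width': 91.55845849317201} 18.8
scene {'camera_matrix': array([[409.6431499 ,   0.        , 264.38459168],
       [  0.        , 409.6431499 , 189.37263884],
       [  0.        ,   0.        ,   1.        ]]), 'dist': array([-0.00875856,  0.        ,  0.        ,  0.        ,  0.        ]), 'R': array([[ 0.59562187,  0.80296102, -0.02209514],
       [ 0.40127531, -0.32126204, -0.85776968],
       [-0.69585394,  0.50204015, -0.51355913]]), 't': array([-321.11237558, -134.14243171, 1531.5609443 ])}
top {'camera_matrix': array([[401.27922295,   0.        , 252.08052614],
       [  0.        , 401.27922295, 189.49312609],
       [  0.        ,   0.        ,   1.        ]]), 'dist': array([-0.08565806,  0.        ,  0.        ,  0.        ,  0.        ]), 'R': array([[ 0.01928635, -0.99944026, -0.02733505],
       [-0.98802397, -0.01486551, -0.15358272],
       [ 0.15309041,  0.02996974, -0.98775763]]), 't': array([  6.17063401, 545.65303551, 997.24625192])}
```

View pics/s.png

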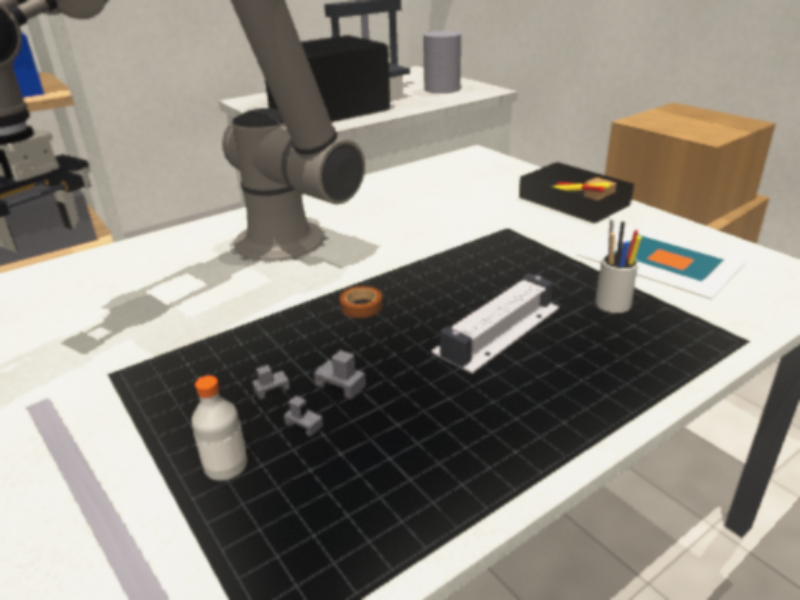

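View pics/t.png

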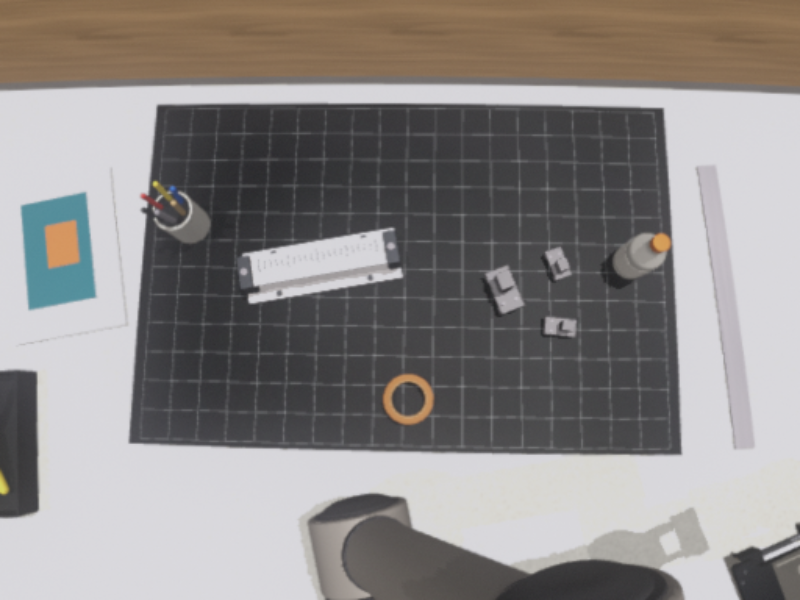

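The pictures show three grey stop-like parts. In the top view (800x600) they are at A (504,290), B (558,264) and C (560,327). The rail runs from (248,270) to (392,247), with the tape at (408,400), the pen pot at (183,218) and the glue at (640,257). A is the largest. I'll measure their sizes against 73x40 mm and crop.

```bash
cat > h.py <<'E'
import cv2,numpy as np
from plant import bot
def ray(px,m):
    u=cv2.undistortPoints(np.array([[px]],float),m["camera_matrix"],m["dist"])[0,0]
    d=m["R"].T@np.array([u[0],u[1],1]);c=-m["R"].T@m["t"];return c,d
def onz(px,m,z):
    c,d=ray(px,m);return c+d*(z-c[2])/d[2]
def proj(X,m):
    return cv2.projectPoints(np.array(X,float).reshape(-1,3),cv2.Rodrigues(m["R"])[0],m["t"],m["camera_matrix"],m["dist"])[0].reshape(-1,2)
E
python3 - <<'E'
from h import *
im=cv2.imread("pics/top0.png");m=bot.camera_model("top")
hsv=cv2.cvtColor(im,cv2.COLOR_BGR2HSV)
mk=((hsv[...,2]>75)&(hsv[...,1]<70)).astype(np.uint8)
mk=cv2.morphologyEx(mk,cv2.MORPH_OPEN,np.ones((3,3)))
cs,_=cv2.findContours(mk,cv2.RETR_EXTERNAL,cv2.CHAIN_APPROX_NONE)
for c in cs:
    x,y,w,h=cv2.boundingRect(c)
    if 150<x+w/2<450 and 100<y+h/2<250 and cv2.contourArea(c)>60:
        P=np.array([onz(p[0],m,46 if x<270 else 20)[:2] for p in c],np.float32)
        print((x,y,w,h),cv2.minAreaRect(P),cv2.boxPoints(cv2.minAreaRect(P)).round(0).tolist())
a=cv2.resize(im[150:230,290:390],None,fx=8,fy=8,interpolation=cv2.INTER_CUBIC)[:600]
cv2.imwrite("pics/crop1.png",a[:600,:800])
E
```

```text
(0, 48, 512, 336) ((485.23321533203125, 26.41876220703125), (912.4088745117188, 1468.801025390625), 0.09005275368690491) [[28.0, 760.0], [30.0, -709.0], [943.0, -707.0], [940.0, 762.0]]
```

View pics/crop1.png

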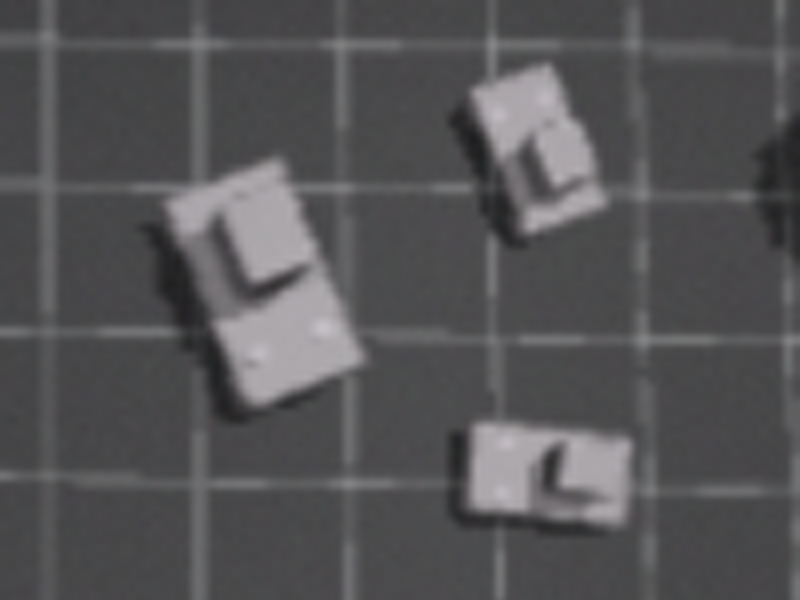

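The crop shows A as the big part, with its plate corners at crop (165,205), (285,158), (365,358) and (245,410). The grip block is near the upper end (the foot end), and two studs mark the lip end. B and C are about 2/3 of that size. Next I'll measure all three and the rail.

Run:
```python
from h import *
m=bot.camera_model("top")
def q(pts,z,s=8,ox=290,oy=150): return np.array([onz((ox+(x+.5)/s-.5,oy+(y+.5)/s-.5),m,z) for x,y in pts])
A=q([(165,205),(285,158),(365,358),(245,410)],26)
d=lambda a,b:np.linalg.norm(a-b)
print(A.round(1).tolist(),"len",d(A[1],A[2]),d(A[0],A[3]),"wid",d(A[0],A[1]),d(A[2],A[3]))
ax=(A[0]+A[1]-A[2]-A[3])/2;ax/=np.linalg.norm(ax);print("yaw x",np.arctan2(ax[1],ax[0]),"origin",A.mean(0)-3.5*ax)
G=q([(215,205),(285,180),(322,258),(258,290)],64);print("block top",G.round(1).tolist(),G.mean(0), "exp",A.mean(0)+10.5*ax)
C=q([(470,90),(552,65),(605,205),(528,237)],18);print("B",d(C[1],C[2]),d(C[0],C[1]))
im=cv2.imread("pics/top0.png")
cv2.imwrite("pics/crop2.png",cv2.resize(im[138:198,145:265],(800,400),interpolation=cv2.INTER_CUBIC))
```

```text
[[588.5, -136.7, 26.0], [604.9, -176.5, 26.0], [538.5, -202.1, 26.0], [520.7, -162.6, 26.0]] len 71.23519623427646 72.58802373095546 wid 43.04048233666635 43.27966573389843
yaw x 0.3667654016199698 origin [ 559.89800957 -170.73875844   26.        ]
block top [[581.4, -148.2, 64.0], [589.8, -170.5, 64.0], [564.8, -182.1, 64.0], [554.2, -161.7, 64.0]] [ 572.54776051 -165.61175867   64.        ] exp [ 572.96689963 -165.71838866   26.        ]
B 50.35291728943394 29.227170906476555
```

View pics/crop2.png

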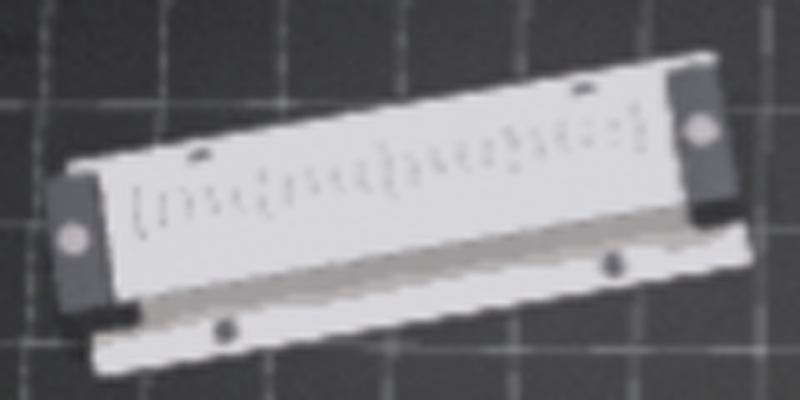

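Part A measures 72x43 mm against B's 50x29, so A is the stop. In the rail crop, the end-block screws are at (72,240) and (702,130), and the foot-plate corners at (95,375), (752,262), (715,55) and (70,163).

Run:
```python
from h import *
m=bot.camera_model("top")
s=800/120
def q(pts,z): return np.array([onz((145+(x+.5)/s-.5,138+(y+.5)/s-.5),m,z) for x,y in pts])
F=q([(95,375),(752,262),(715,55),(70,163)],6)
print(F.round(1).tolist(),F.mean(0),[np.linalg.norm(F[i]-F[(i+1)%4]) for i in range(4)])
y=F[0]+F[3]-F[1]-F[2];print("rail y dir",np.arctan2(y[1],y[0]), "->yaw",np.arctan2(y[1],y[0])-np.pi/2)
for z in(56,):
    S=q([(72,240),(702,130)],z);print(z,S.round(1).tolist(),S.mean(0),np.linalg.norm(S[0]-S[1]),np.arctan2(*(S[0]-S[1])[[1,0]])-np.pi/2)
print(q([(110,300),(690,205),(100,160+15),(668,70)],45).round(1).tolist())
print(bot.camera_model("wrist")["R"],bot.camera_model("wrist")["t"])
```

```text
[[535.4, 269.0, 6.0], [585.7, 3.0, 6.0], [671.7, 19.7, 6.0], [623.4, 284.4, 6.0]] [604.05181013 144.02275233   6.        ] [np.float64(270.63808206310426), np.float64(87.63233495541307), np.float64(269.12963176690675), np.float64(89.2836921844895)]
rail y dir 1.7546222364737092 ->yaw 0.18382590967881263
56 [[581.5, 267.7, 56.0], [628.2, 22.5, 56.0]] [604.83679425 145.0845978   56.        ] 249.62299897409088 0.18836886466822467
[[559.8, 254.2, 45.0], [600.7, 27.0, 45.0], [609.9, 261.0, 45.0], [654.9, 36.8, 45.0]]
[[ 3.66804873e-01 -9.30297646e-01 -6.88877496e-04]
 [-8.84904198e-01 -3.49135090e-01  3.08300584e-01]
 [-2.87051819e-01 -1.12476566e-01 -9.51288745e-01]] [-524.371148    -38.63400069  391.43400459]
```

{"name": "carry_out", "arguments": {"plan": [{"tx": 32, "ty": 27}, {"tx": 32, "ty": 27}, {"tx": 32, "ty": 27}, {"tx": 32, "ty": 27}, {"tx": 32, "ty": 27}, {"tx": 32, "ty": 27}, {"tx": 32, "ty": 27}, {"tx": 32, "ty": 27}, {"tx": 32, "ty": 27}, {"tx": 32, "ty": 27}, {"tx": 32, "ty": 27}, {"tx": 28.6, "ty": 25.4}], "gripper": 0}}

```text
invalid input at $.plan[0]: expected keys tx, ty, tz, rx, ry, rz
```

{"name": "carry_out", "arguments": {"plan": [{"tz": -20}, {"tz": -20}, {"tz": -10}, {"tz": 0}, {}]}}

```text
invalid input at $.plan[0]: expected keys tx, ty, tz, rx, ry, rz
```

Run:
```python
from h import *
o=bot.get_obs();print(o["tool_pos"],o["tcp_rot"],o["contact_force"])
m=bot.camera_model("wrist");im=bot.capture("wrist")[:,:,::-1].copy();cv2.imwrite("pics/w1r.png",im)
# predicted stop
yw=0.367;R=np.array([[np.cos(yw),-np.sin(yw),0],[np.sin(yw),np.cos(yw),0],[0,0,1]])
O=np.array([559.9,-170.7,18])
for b in([(-33,20),(40,20),(40,-20),(-33,-20)],8),([(0,12),(28,12),(28,-12),(0,-12)],46):
    p=proj([R@np.array([x,y,b[1]])+O for x,y in b[0]],m);print(p.round(0).tolist())
    
t=bot.camera_model("top");print("glue base",onz((398,173),t,0))
cv2.imwrite("pics/w1.png",cv2.resize(im,(800,600)))
```

```text
[ 192.10132955 -488.16120929  204.23006897] [-3.14022901e+00 -1.65915754e-04  3.74759468e-01] [-0.35474577 -0.52251486  0.2897328 ]
[[58.0, -279.0], [49.0, -381.0], [93.0, -384.0], [100.0, -280.0]]
[[34.0, -385.0], [31.0, -428.0], [61.0, -431.0], [64.0, -388.0]]
glue base [ 603.35957848 -379.15592954    0.        ]
```

View pics/w1.png

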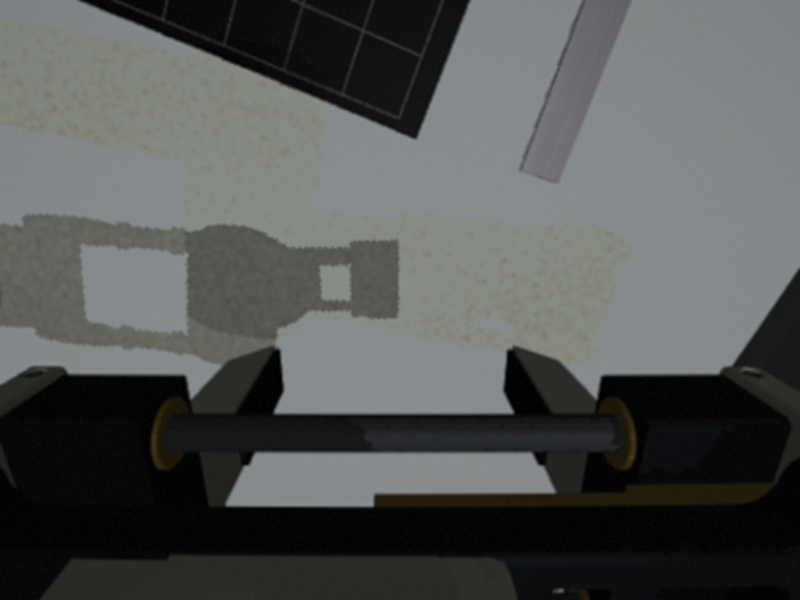

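The moves were refused because every row needs all six keys, so the wrist picture shows only bare bench, with the gripper fingers at (240,430) and (550,430).

{"name": "carry_out", "arguments": {"plan": [{"tx": 29, "ty": 26, "tz": 0, "rx": 0, "ry": 0, "rz": 0}, {"tx": 29, "ty": 26, "tz": 0, "rx": 0, "ry": 0, "rz": 0}, {"tx": 29, "ty": 26, "tz": 0, "rx": 0, "ry": 0, "rz": 0}, {"tx": 29, "ty": 26, "tz": 0, "rx": 0, "ry": 0, "rz": 0}, {"tx": 29, "ty": 26, "tz": 0, "rx": 0, "ry": 0, "rz": 0}, {"tx": 29, "ty": 26, "tz": 0, "rx": 0, "ry": 0, "rz": 0}, {"tx": 29, "ty": 26, "tz": 0, "rx": 0, "ry": 0, "rz": 0}, {"tx": 29, "ty": 26, "tz": 0, "rx": 0, "ry": 0, "rz": 0}, {"tx": 29, "ty": 26, "tz": 0, "rx": 0, "ry": 0, "rz": 0}, {"tx": 29, "ty": 26, "tz": 0, "rx": 0, "ry": 0, "rz": 0}, {"tx": 29, "ty": 26, "tz": 0, "rx": 0, "ry": 0, "rz": 0}, {"tx": 24, "ty": 21, "tz": 0, "rx": 0, "ry": 0, "rz": 0}], "gripper": 0}}

```text
time: 1.35
tool_pos: [536.4, -179.8, 204.5]
tcp_rot: [-3.141, 0.0, 0.376]
contact_force: [-0.1, 0.5, -0.3]
grip_width: 91.8
finger_force: 0.0
```

{"name": "carry_out", "arguments": {"plan": [{"tx": 0, "ty": 0, "tz": -20, "rx": 0, "ry": 0, "rz": 0}, {"tx": 0, "ty": 0, "tz": -20, "rx": 0, "ry": 0, "rz": 0}, {"tx": 0, "ty": 0, "tz": 0, "rx": 0, "ry": 0, "rz": 0}, {"tx": 0, "ty": 0, "tz": 0, "rx": 0, "ry": 0, "rz": 0}]}}

```text
time: 1.75
tool_pos: [535.1, -181.6, 164.9]
tcp_rot: [-3.141, 0.001, 0.375]
contact_force: [-0.7, -0.2, 0.7]
grip_width: 92.0
finger_force: 0.0
```

```bash
cat > look.py <<'E'
from h import *
import sys
o=bot.get_obs();print(o["time"],o["tool_pos"],o["tcp_rot"],o["contact_force"])
m=bot.camera_model("wrist");im=bot.capture("wrist")[:,:,::-1].copy()
np.savez(f"pics/{sys.argv[1]}.npz",**m);cv2.imwrite(f"pics/{sys.argv[1]}r.png",im)
cv2.imwrite(f"pics/{sys.argv[1]}.png",cv2.resize(im,(800,600),interpolation=cv2.INTER_CUBIC))
E
python3 look.py w2
```

```text
1.75 [ 535.09515592 -181.60082788  164.88582993] [-3.14106122e+00  5.63083102e-04  3.74648160e-01] [-0.65651462 -0.19353866  0.66523121]
```

View pics/w2.png

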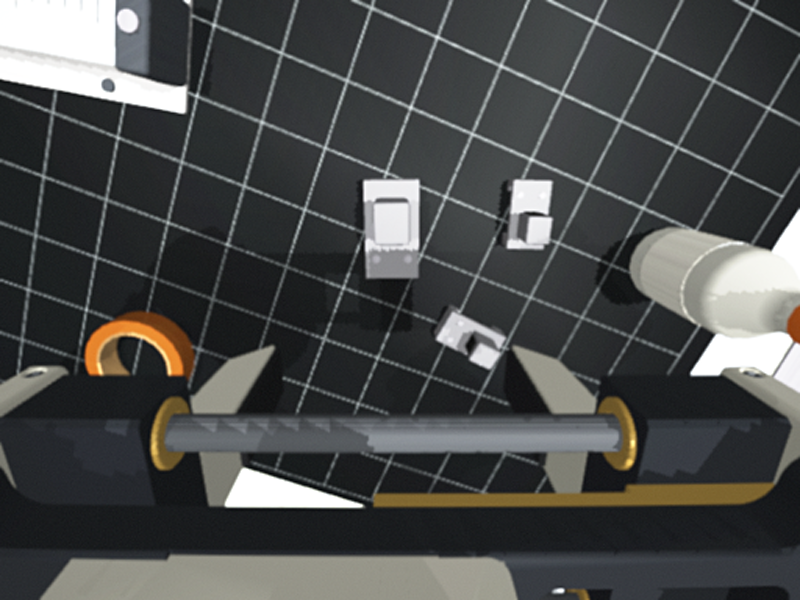

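The wrist view shows the stop's plate at (363-419, 181-277) with its block top at (373-409, 198-243). The small look-alikes are at (530,214) and (470,337), so I'll check the finger clearance to them.

Run:
```python
from h import *
m=dict(np.load("pics/w2.npz"))
q=lambda pts,z:np.array([onz(((x+.5)*.64-.5,(y+.5)*.64-.5),m,z) for x,y in pts])
A=q([(363,180),(419,180),(419,277),(366,278)],26);G=q([(374,198),(410,198),(411,244),(375,244)],64)
ax=(A[0]+A[1]-A[2]-A[3]);yw=np.arctan2(ax[1],ax[0]);ax/=np.linalg.norm(ax)
print("yaw",yw,"grip via plate",A.mean(0)+10.5*ax,"via block",G.mean(0))
c=A.mean(0)+10.5*ax;ay=np.array([-ax[1],ax[0],0])
for n,P,z in(("B",[(505,248),(507,180),(552,182),(548,248)],18),("C",[(455,308),(436,338),(490,368),(503,345)],18),("C top",[(487,333),(503,345),(490,368),(470,352)],42),("B top",[(525,213),(552,213),(552,243),(527,243)],42)):
    W=q(P,z)-c;print(n,[(round(w@ax),round(w@ay)) for w in W])
print("rail front corner",q([(185,113)],6))
```

```text
yaw 0.3896864004373912 grip via plate [ 573.43162497 -165.12202549   26.        ] via block [ 575.36344063 -165.17260004   64.        ]
B [(-27, -88), (24, -86), (23, -119), (-27, -121)]
C [(-76, -50), (-102, -35), (-130, -82), (-109, -91)]
C top [(-88, -72), (-98, -85), (-118, -76), (-103, -59)]
B top [(3, -94), (3, -113), (-18, -115), (-18, -97)]
rail front corner [[585.78017978   3.16288328   6.        ]]
```

{"name": "carry_out", "arguments": {"plan": [{"tx": 20, "ty": 8.3, "tz": 0, "rx": 0, "ry": 0, "rz": 0}, {"tx": 19, "ty": 8.2, "tz": -10, "rx": 0, "ry": 0, "rz": 0}, {"tx": 0, "ty": 0, "tz": -30, "rx": 0, "ry": 0, "rz": 0}, {"tx": 0, "ty": 0, "tz": -30, "rx": 0, "ry": 0, "rz": 0}, {"tx": 0, "ty": 0, "tz": -30, "rx": 0, "ry": 0, "rz": 0}, {"tx": 0, "ty": 0, "tz": -20, "rx": 0, "ry": 0, "rz": 0}, {"tx": 0, "ty": 0, "tz": -10, "rx": 0, "ry": 0, "rz": 0}, {"tx": 0, "ty": 0, "tz": -4, "rx": 0, "ry": 0, "rz": 0}, {"tx": 0, "ty": 0, "tz": 0, "rx": 0, "ry": 0, "rz": 0}, {"tx": 0, "ty": 0, "tz": 0, "rx": 0, "ry": 0, "rz": 0}]}}

```text
time: 2.8
tool_pos: [575.1, -165.5, 32.2]
tcp_rot: [3.14, -0.002, 0.375]
contact_force: [0.2, -0.1, -0.2]
grip_width: 92.0
finger_force: 0.0
```

{"name": "carry_out", "arguments": {"plan": [{"tx": 0, "ty": 0, "tz": 0, "rx": 0, "ry": 0, "rz": 0}, {"tx": 0, "ty": 0, "tz": 0, "rx": 0, "ry": 0, "rz": 0}, {"tx": 0, "ty": 0, "tz": 0, "rx": 0, "ry": 0, "rz": 0}, {"tx": 0, "ty": 0, "tz": 0, "rx": 0, "ry": 0, "rz": 0}, {"tx": 0, "ty": 0, "tz": 0, "rx": 0, "ry": 0, "rz": 0}, {"tx": 0, "ty": 0, "tz": 0, "rx": 0, "ry": 0, "rz": 0}, {"tx": 0, "ty": 0, "tz": 0, "rx": 0, "ry": 0, "rz": 0}, {"tx": 0, "ty": 0, "tz": 0, "rx": 0, "ry": 0, "rz": 0}, {"tx": 0, "ty": 0, "tz": 0, "rx": 0, "ry": 0, "rz": 0}, {"tx": 0, "ty": 0, "tz": 0, "rx": 0, "ry": 0, "rz": 0}], "gripper": 1}}

```text
time: 3.8
tool_pos: [574.2, -165.0, 30.8]
tcp_rot: [3.142, 0.0, 0.375]
contact_force: [0.7, 0.3, -0.9]
grip_width: 23.8
finger_force: 30.0
```

{"name": "carry_out", "arguments": {"plan": [{"tx": 0, "ty": 0, "tz": 9, "rx": 0, "ry": 0, "rz": 0}, {"tx": 0, "ty": 0, "tz": 20, "rx": 0, "ry": 0, "rz": 0}, {"tx": 0, "ty": 0, "tz": 30, "rx": 0, "ry": 0, "rz": 0}, {"tx": 0, "ty": 0, "tz": 30, "rx": 0, "ry": 0, "rz": 0}, {"tx": 0, "ty": 20, "tz": 30, "rx": 0, "ry": 0, "rz": -0.05}, {"tx": 5, "ty": 30, "tz": 0, "rx": 0, "ry": 0, "rz": -0.05}, {"tx": 5, "ty": 40, "tz": 0, "rx": 0, "ry": 0, "rz": -0.05}, {"tx": 10, "ty": 40, "tz": 0, "rx": 0, "ry": 0, "rz": -0.039}, {"tx": 10, "ty": 40, "tz": 0, "rx": 0, "ry": 0, "rz": 0}, {"tx": 10, "ty": 40, "tz": 0, "rx": 0, "ry": 0, "rz": 0}, {"tx": 5, "ty": 40, "tz": 0, "rx": 0, "ry": 0, "rz": 0}, {"tx": 6.1, "ty": 40, "tz": 0, "rx": 0, "ry": 0, "rz": 0}]}}

```text
time: 5.0
tool_pos: [625.2, 126.6, 150.4]
tcp_rot: [3.141, -0.0, 0.186]
contact_force: [0.8, -1.7, -0.6]
grip_width: 23.8
finger_force: 30.0
```

{"name": "carry_out", "arguments": {"plan": [{"tx": 0, "ty": 23.4, "tz": 0, "rx": 0.0185, "ry": -0.0983, "rz": 0}, {"tx": 0, "ty": 0, "tz": 0, "rx": 0.0185, "ry": -0.0983, "rz": 0}, {"tx": 0, "ty": 0, "tz": 0, "rx": 0.0185, "ry": -0.0983, "rz": 0}, {"tx": 0, "ty": 0, "tz": 0, "rx": 0.0185, "ry": -0.0983, "rz": 0}, {"tx": 0, "ty": 0, "tz": 0, "rx": 0, "ry": 0, "rz": 0}, {"tx": 0, "ty": 0, "tz": 0, "rx": 0, "ry": 0, "rz": 0}, {"tx": 0, "ty": 0, "tz": 0, "rx": 0, "ry": 0, "rz": 0}, {"tx": 0, "ty": 0, "tz": 0, "rx": 0, "ry": 0, "rz": 0}]}}

```text
time: 5.8
tool_pos: [626.7, 148.3, 150.4]
tcp_rot: [3.142, -0.401, 0.186]
contact_force: [-0.8, -0.2, -0.4]
grip_width: 24.0
finger_force: 30.0
```

```bash
python3 look.py w3
python3 - <<'E'
from h import *
print(cv2.imwrite("pics/s3r.png",bot.capture("scene")[:,:,::-1]))
a=cv2.imread("pics/s3r.png")[130:280,240:400];b=cv2.imread("pics/w3r.png")
a=cv2.resize(a,(400,375));b=cv2.resize(b,(400,300));c=np.zeros((375,800,3),np.uint8);c[:,:400]=a;c[:300,400:]=b
cv2.imwrite("pics/c3.png",c)
E
```

```text
5.8 [626.68188548 148.33304541 150.43417508] [ 3.14151512 -0.4005058   0.18558691] [-0.79452825 -0.23815118 -0.38324056]
True
```

View pics/c3.png

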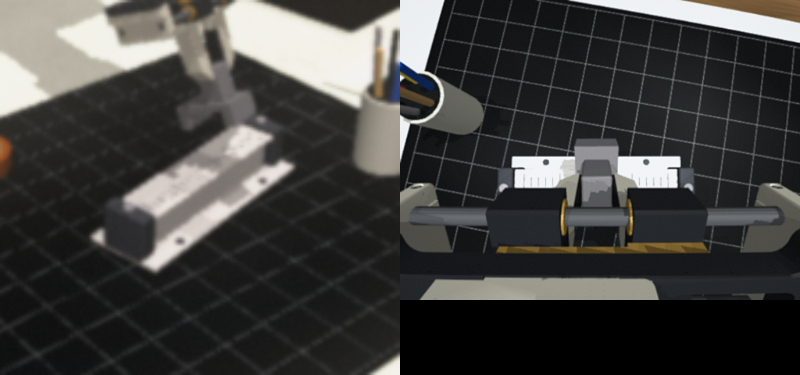

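The left half shows the stop in hand over the rail, lip end low and foot end raised. The wrist half shows it square to the rail and midway. Next I'll feel for the bar's top with the lip corner.

{"name": "carry_out", "arguments": {"plan": [{"tx": 0, "ty": 0, "tz": -20, "rx": 0, "ry": 0, "rz": 0}, {"tx": 0, "ty": 0, "tz": -18, "rx": 0, "ry": 0, "rz": 0}, {"tx": 0, "ty": 0, "tz": -8, "rx": 0, "ry": 0, "rz": 0}, {"tx": 0, "ty": 0, "tz": -2, "rx": 0, "ry": 0, "rz": 0}, {"tx": 0, "ty": 0, "tz": -1, "rx": 0, "ry": 0, "rz": 0}, {"tx": 0, "ty": 0, "tz": -1, "rx": 0, "ry": 0, "rz": 0}]}}

```text
time: 6.5
tool_pos: [626.1, 148.4, 100.8]
tcp_rot: [3.141, -0.402, 0.186]
contact_force: [-0.7, -0.8, -2.0]
grip_width: 23.8
finger_force: 30.0
```

{"name": "carry_out", "arguments": {"plan": [{"tx": 0, "ty": 0, "tz": -1, "rx": 0, "ry": 0, "rz": 0}, {"tx": 0, "ty": 0, "tz": -1, "rx": 0, "ry": 0, "rz": 0}, {"tx": 0, "ty": 0, "tz": 0, "rx": 0, "ry": 0, "rz": 0}]}}

```text
time: 6.8
tool_pos: [625.3, 148.4, 98.0]
tcp_rot: [3.142, -0.4, 0.186]
contact_force: [-1.0, 0.5, -0.9]
grip_width: 23.7
finger_force: 30.0
```

{"name": "carry_out", "arguments": {"plan": [{"tx": 0, "ty": 0, "tz": -1, "rx": 0, "ry": 0, "rz": 0}, {"tx": 0, "ty": 0, "tz": -1, "rx": 0, "ry": 0, "rz": 0}, {"tx": 0, "ty": 0, "tz": 0, "rx": 0, "ry": 0, "rz": 0}]}}

```text
time: 7.1
tool_pos: [625.3, 148.3, 95.8]
tcp_rot: [-3.142, -0.4, 0.186]
contact_force: [0.8, 0.3, -1.4]
grip_width: 23.3
finger_force: 30.0
```

{"name": "carry_out", "arguments": {"plan": [{"tx": 0, "ty": 0, "tz": -1, "rx": 0, "ry": 0, "rz": 0}, {"tx": 0, "ty": 0, "tz": -0.5, "rx": 0, "ry": 0, "rz": 0}, {"tx": 0, "ty": 0, "tz": 0, "rx": 0, "ry": 0, "rz": 0}]}}

```text
time: 7.4
tool_pos: [626.0, 148.4, 95.3]
tcp_rot: [3.141, -0.402, 0.186]
contact_force: [-0.9, 0.3, 5.4]
grip_width: 24.1
finger_force: 30.0
```

{"name": "carry_out", "arguments": {"plan": [{"tx": 0, "ty": 0, "tz": -1, "rx": 0, "ry": 0, "rz": 0}, {"tx": 0, "ty": 0, "tz": -0.5, "rx": 0, "ry": 0, "rz": 0}, {"tx": 0, "ty": 0, "tz": 0, "rx": 0, "ry": 0, "rz": 0}]}}

```text
time: 7.7
tool_pos: [627.1, 148.6, 94.9]
tcp_rot: [3.141, -0.405, 0.186]
contact_force: [-0.4, 0.1, 8.9]
grip_width: 23.4
finger_force: 30.0
```

{"name": "carry_out", "arguments": {"plan": [{"tx": 0, "ty": 0, "tz": 1.5, "rx": 0, "ry": 0, "rz": 0}, {"tx": 0, "ty": 0, "tz": 0.5, "rx": 0, "ry": 0, "rz": 0}, {"tx": 0, "ty": 0, "tz": 0, "rx": 0, "ry": 0, "rz": 0}]}}

```text
time: 8.0
tool_pos: [625.9, 148.4, 95.3]
tcp_rot: [3.141, -0.402, 0.186]
contact_force: [1.7, 0.8, 3.1]
grip_width: 23.7
finger_force: 30.0
```

{"name": "carry_out", "arguments": {"plan": [{"tx": 0, "ty": 0, "tz": 0.5, "rx": 0, "ry": 0, "rz": 0}, {"tx": 0, "ty": 0, "tz": 0, "rx": 0, "ry": 0, "rz": 0}]}}

```text
time: 8.2
tool_pos: [625.4, 148.3, 95.3]
tcp_rot: [3.142, -0.4, 0.186]
contact_force: [1.6, 0.1, 2.7]
grip_width: 23.4
finger_force: 30.0
```

{"name": "carry_out", "arguments": {"plan": [{"tx": 0, "ty": 0, "tz": 6, "rx": 0, "ry": 0, "rz": 0}, {"tx": -10, "ty": -1.9, "tz": 0, "rx": 0, "ry": 0, "rz": 0}, {"tx": -15, "ty": -2.8, "tz": 0, "rx": 0, "ry": 0, "rz": 0}, {"tx": -9.8, "ty": -1.8, "tz": 0, "rx": 0, "ry": 0, "rz": 0}, {"tx": 0, "ty": 0, "tz": 0, "rx": 0, "ry": 0, "rz": 0}, {"tx": 0, "ty": 0, "tz": -8, "rx": 0, "ry": 0, "rz": 0}, {"tx": 0, "ty": 0, "tz": -8, "rx": 0, "ry": 0, "rz": 0}, {"tx": 0, "ty": 0, "tz": -5, "rx": 0, "ry": 0, "rz": 0}, {"tx": 0, "ty": 0, "tz": -3.5, "rx": 0, "ry": 0, "rz": 0}, {"tx": 0, "ty": 0, "tz": 0, "rx": 0, "ry": 0, "rz": 0}, {"tx": 0, "ty": 0, "tz": 0, "rx": 0, "ry": 0, "rz": 0}]}}

```text
time: 9.3
tool_pos: [590.6, 141.8, 76.7]
tcp_rot: [-3.142, -0.4, 0.186]
contact_force: [0.1, -0.2, -1.7]
grip_width: 23.5
finger_force: 30.0
```

```bash
python3 look.py w4
python3 - <<'E'
from h import *
a=bot.capture("scene")[:,:,::-1];t=bot.capture("top")[:,:,::-1]
print(proj([[604,144,49]],bot.camera_model("scene")),proj([[604,144,49]],bot.camera_model("top")))
a=cv2.resize(a[150:250,265:365],(400,400),interpolation=cv2.INTER_CUBIC);t=cv2.resize(t[118:218,155:255],(400,400),interpolation=cv2.INTER_CUBIC)
cv2.imwrite("pics/c4.png",np.hstack([a,t]))
E
```

```text
9.3 [590.64591767 141.84138634  76.70610427] [-3.14157231 -0.39995078  0.18577484] [ 0.14947211 -0.1588083  -1.71295231]
[[318.5476694 196.421301 ]] [[203.24975099 166.20424965]]
```

View pics/c4.png

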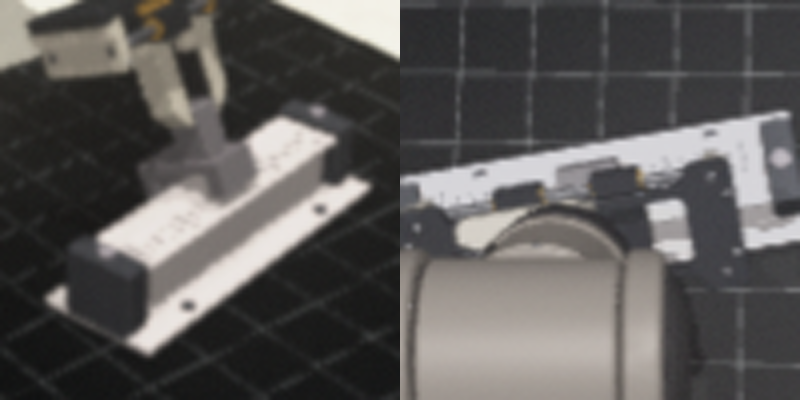

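The scene crop shows the tilted stop straddling the near edge at (195,170) with nothing touching. I'll slide it in across the rail, feeling for contact.

{"name": "carry_out", "arguments": {"plan": [{"tx": 4.9, "ty": 0.92, "tz": 0, "rx": 0, "ry": 0, "rz": 0}, {"tx": 4.9, "ty": 0.92, "tz": 0, "rx": 0, "ry": 0, "rz": 0}, {"tx": 2.9, "ty": 0.55, "tz": 0, "rx": 0, "ry": 0, "rz": 0}, {"tx": 0, "ty": 0, "tz": 0, "rx": 0, "ry": 0, "rz": 0}, {"tx": 0, "ty": 0, "tz": 0, "rx": 0, "ry": 0, "rz": 0}]}}

```text
time: 9.95
tool_pos: [603.2, 144.2, 76.7]
tcp_rot: [-3.142, -0.4, 0.186]
contact_force: [0.9, 0.7, -1.7]
grip_width: 23.9
finger_force: 30.0
```

{"name": "carry_out", "arguments": {"plan": [{"tx": 1, "ty": 0.18, "tz": 0, "rx": 0, "ry": 0, "rz": 0}, {"tx": 1, "ty": 0.18, "tz": 0, "rx": 0, "ry": 0, "rz": 0}, {"tx": 0, "ty": 0, "tz": 0, "rx": 0, "ry": 0, "rz": 0}, {"tx": 0, "ty": 0, "tz": 0, "rx": 0, "ry": 0, "rz": 0}]}}

```text
time: 10.35
tool_pos: [605.2, 144.6, 76.8]
tcp_rot: [3.142, -0.4, 0.186]
contact_force: [-0.1, -0.3, -1.4]
grip_width: 23.4
finger_force: 30.0
```

{"name": "carry_out", "arguments": {"plan": [{"tx": 1, "ty": 0.18, "tz": 0, "rx": 0, "ry": 0, "rz": 0}, {"tx": 1, "ty": 0.18, "tz": 0, "rx": 0, "ry": 0, "rz": 0}, {"tx": 0, "ty": 0, "tz": 0, "rx": 0, "ry": 0, "rz": 0}, {"tx": 0, "ty": 0, "tz": 0, "rx": 0, "ry": 0, "rz": 0}]}}

```text
time: 10.75
tool_pos: [607.2, 144.9, 76.8]
tcp_rot: [-3.142, -0.4, 0.186]
contact_force: [-0.0, 0.6, -1.8]
grip_width: 23.7
finger_force: 30.0
```

{"name": "carry_out", "arguments": {"plan": [{"tx": 1, "ty": 0.18, "tz": 0, "rx": 0, "ry": 0, "rz": 0}, {"tx": 0, "ty": 0, "tz": 0, "rx": 0, "ry": 0, "rz": 0}, {"tx": 0, "ty": 0, "tz": 0, "rx": 0, "ry": 0, "rz": 0}]}}

```text
time: 11.05
tool_pos: [608.2, 145.1, 76.8]
tcp_rot: [-3.142, -0.4, 0.186]
contact_force: [-0.9, -0.1, -1.8]
grip_width: 23.4
finger_force: 30.0
```

{"name": "carry_out", "arguments": {"plan": [{"tx": 1, "ty": 0.18, "tz": 0, "rx": 0, "ry": 0, "rz": 0}, {"tx": 0, "ty": 0, "tz": 0, "rx": 0, "ry": 0, "rz": 0}, {"tx": 0, "ty": 0, "tz": 0, "rx": 0, "ry": 0, "rz": 0}]}}

```text
time: 11.35
tool_pos: [609.2, 145.3, 76.8]
tcp_rot: [-3.142, -0.4, 0.186]
contact_force: [-0.2, 0.2, -1.6]
grip_width: 23.8
finger_force: 30.0
```

{"name": "carry_out", "arguments": {"plan": [{"tx": 1, "ty": 0.18, "tz": 0, "rx": 0, "ry": 0, "rz": 0}, {"tx": 0, "ty": 0, "tz": 0, "rx": 0, "ry": 0, "rz": 0}, {"tx": 0, "ty": 0, "tz": 0, "rx": 0, "ry": 0, "rz": 0}]}}

```text
time: 11.65
tool_pos: [610.2, 145.5, 76.8]
tcp_rot: [-3.142, -0.4, 0.186]
contact_force: [-0.4, -0.1, -0.7]
grip_width: 23.7
finger_force: 30.0
```

{"name": "carry_out", "arguments": {"plan": [{"tx": 1, "ty": 0.18, "tz": 0, "rx": 0, "ry": 0, "rz": 0}, {"tx": 0, "ty": 0, "tz": 0, "rx": 0, "ry": 0, "rz": 0}, {"tx": 0, "ty": 0, "tz": 0, "rx": 0, "ry": 0, "rz": 0}]}}

```text
time: 11.95
tool_pos: [611.2, 145.7, 76.8]
tcp_rot: [-3.142, -0.4, 0.186]
contact_force: [-0.3, -0.3, -1.7]
grip_width: 23.7
finger_force: 30.0
```

{"name": "carry_out", "arguments": {"plan": [{"tx": 1, "ty": 0.18, "tz": 0, "rx": 0, "ry": 0, "rz": 0}, {"tx": 0, "ty": 0, "tz": 0, "rx": 0, "ry": 0, "rz": 0}, {"tx": 0, "ty": 0, "tz": 0, "rx": 0, "ry": 0, "rz": 0}]}}

```text
time: 12.25
tool_pos: [611.7, 145.8, 76.5]
tcp_rot: [-3.141, -0.399, 0.186]
contact_force: [-3.0, -1.3, 0.1]
grip_width: 23.5
finger_force: 30.0
```

Contact across the rail at x≈611.5. I'll check the hook by lifting slightly: the toe should catch.

{"name": "carry_out", "arguments": {"plan": [{"tx": 0, "ty": 0, "tz": 1, "rx": 0, "ry": 0, "rz": 0}, {"tx": 0, "ty": 0, "tz": 0.5, "rx": 0, "ry": 0, "rz": 0}, {"tx": 0, "ty": 0, "tz": 0, "rx": 0, "ry": 0, "rz": 0}]}}

```text
time: 12.55
tool_pos: [611.4, 145.8, 77.6]
tcp_rot: [-3.141, -0.398, 0.186]
contact_force: [-3.1, -0.7, -4.5]
grip_width: 23.8
finger_force: 30.0
```

{"name": "carry_out", "arguments": {"plan": [{"tx": 0, "ty": 0, "tz": 1, "rx": 0, "ry": 0, "rz": 0}, {"tx": 0, "ty": 0, "tz": 0.5, "rx": 0, "ry": 0, "rz": 0}, {"tx": 0, "ty": 0, "tz": 0, "rx": 0, "ry": 0, "rz": 0}]}}

```text
time: 12.85
tool_pos: [610.7, 145.7, 78.2]
tcp_rot: [-3.141, -0.396, 0.186]
contact_force: [-2.5, -0.8, -13.9]
grip_width: 23.6
finger_force: 30.0
```

The toe catches from below, so the lip is hooked. I'll return to mid-slot and rock down to just above foot contact, at a tilt of about 0.3.

{"name": "carry_out", "arguments": {"plan": [{"tx": -0.6, "ty": -0.1, "tz": -3.6, "rx": 0, "ry": 0, "rz": 0}, {"tx": 1.56, "ty": 0.3, "tz": -1.76, "rx": -0.00925, "ry": 0.04915, "rz": 0}, {"tx": 1.56, "ty": 0.3, "tz": -1.76, "rx": -0.00925, "ry": 0.04915, "rz": 0}, {"tx": 0, "ty": 0, "tz": 0, "rx": 0, "ry": 0, "rz": 0}, {"tx": 0, "ty": 0, "tz": 0, "rx": 0, "ry": 0, "rz": 0}]}}

```text
time: 13.35
tool_pos: [615.9, 146.5, 73.7]
tcp_rot: [3.141, -0.304, 0.186]
contact_force: [-2.4, -1.0, -1.9]
grip_width: 23.4
finger_force: 30.0
```

{"name": "carry_out", "arguments": {"plan": [{"tx": 1.35, "ty": 0.25, "tz": -1.87, "rx": -0.00925, "ry": 0.04915, "rz": 0}, {"tx": 0, "ty": 0, "tz": 0, "rx": 0, "ry": 0, "rz": 0}, {"tx": 0, "ty": 0, "tz": 0, "rx": 0, "ry": 0, "rz": 0}]}}

```text
time: 13.65
tool_pos: [617.0, 146.7, 71.7]
tcp_rot: [3.141, -0.254, 0.186]
contact_force: [-2.0, -0.1, 0.4]
grip_width: 23.5
finger_force: 30.0
```

{"name": "carry_out", "arguments": {"plan": [{"tx": 1.35, "ty": 0.25, "tz": -1.87, "rx": -0.00925, "ry": 0.04915, "rz": 0}, {"tx": 0, "ty": 0, "tz": 0, "rx": 0, "ry": 0, "rz": 0}, {"tx": 0, "ty": 0, "tz": 0, "rx": 0, "ry": 0, "rz": 0}]}}

```text
time: 13.95
tool_pos: [618.4, 147.0, 70.1]
tcp_rot: [3.141, -0.205, 0.186]
contact_force: [-2.9, 0.4, 4.6]
grip_width: 23.3
finger_force: 30.0
```

{"name": "carry_out", "arguments": {"plan": [{"tx": 1.15, "ty": 0.2, "tz": -1.97, "rx": -0.00925, "ry": 0.04915, "rz": 0}, {"tx": 0, "ty": 0, "tz": 0, "rx": 0, "ry": 0, "rz": 0}, {"tx": 0, "ty": 0, "tz": 0, "rx": 0, "ry": 0, "rz": 0}]}}

```text
time: 14.25
tool_pos: [619.6, 147.2, 67.9]
tcp_rot: [3.141, -0.155, 0.186]
contact_force: [-2.8, 0.4, 5.9]
grip_width: 23.9
finger_force: 30.0
```

{"name": "carry_out", "arguments": {"plan": [{"tx": 1.15, "ty": 0.2, "tz": -1.97, "rx": -0.00925, "ry": 0.04915, "rz": 0}, {"tx": 0, "ty": 0, "tz": 0, "rx": 0, "ry": 0, "rz": 0}, {"tx": 0, "ty": 0, "tz": 0, "rx": 0, "ry": 0, "rz": 0}]}}

```text
time: 14.55
tool_pos: [620.5, 147.4, 65.1]
tcp_rot: [3.141, -0.104, 0.186]
contact_force: [1.1, 0.9, 0.5]
grip_width: 23.7
finger_force: 30.0
```

{"name": "carry_out", "arguments": {"plan": [{"tx": 0.95, "ty": 0.17, "tz": -2.04, "rx": -0.00925, "ry": 0.04915, "rz": 0}, {"tx": 0, "ty": 0, "tz": 0, "rx": 0, "ry": 0, "rz": 0}, {"tx": 0, "ty": 0, "tz": 0, "rx": 0, "ry": 0, "rz": 0}]}}

```text
time: 14.85
tool_pos: [620.6, 147.4, 62.6]
tcp_rot: [3.142, -0.051, 0.186]
contact_force: [0.9, -0.2, -2.2]
grip_width: 23.8
finger_force: 30.0
```

{"name": "carry_out", "arguments": {"plan": [{"tx": 0.95, "ty": 0.17, "tz": -2.04, "rx": -0.00925, "ry": 0.04915, "rz": 0}, {"tx": 0, "ty": 0, "tz": 0, "rx": 0, "ry": 0, "rz": 0}, {"tx": 0, "ty": 0, "tz": 0, "rx": 0, "ry": 0, "rz": 0}]}}

```text
time: 15.15
tool_pos: [622.1, 147.7, 61.7]
tcp_rot: [3.141, -0.003, 0.186]
contact_force: [-1.0, 0.6, 3.5]
grip_width: 23.8
finger_force: 30.0
```

{"name": "carry_out", "arguments": {"plan": [{"tx": 0, "ty": 0, "tz": -1, "rx": 0, "ry": 0, "rz": 0}, {"tx": 0, "ty": 0, "tz": 0, "rx": 0, "ry": 0, "rz": 0}, {"tx": 0, "ty": 0, "tz": 0, "rx": 0, "ry": 0, "rz": 0}]}}

```text
time: 15.45
tool_pos: [622.1, 147.7, 61.6]
tcp_rot: [3.141, -0.004, 0.186]
contact_force: [-2.5, 0.5, 8.5]
grip_width: 23.9
finger_force: 30.0
```

{"name": "carry_out", "arguments": {"plan": [{"tx": 0, "ty": 0, "tz": -1.5, "rx": 0, "ry": 0, "rz": 0}, {"tx": 0, "ty": 0, "tz": 0, "rx": 0, "ry": 0, "rz": 0}, {"tx": 0, "ty": 0, "tz": 0, "rx": 0, "ry": 0, "rz": 0}]}}

```text
time: 15.75
tool_pos: [622.2, 147.8, 61.6]
tcp_rot: [3.141, -0.005, 0.186]
contact_force: [-5.8, -0.9, 16.7]
grip_width: 23.7
finger_force: 30.0
```

It is seated hard at the expected level height. I'll relax and tug up gently to check that the foot has caught.

{"name": "carry_out", "arguments": {"plan": [{"tx": 0, "ty": 0, "tz": 2.5, "rx": 0, "ry": 0, "rz": 0}, {"tx": 0, "ty": 0, "tz": 1.5, "rx": 0, "ry": 0, "rz": 0}, {"tx": 0, "ty": 0, "tz": 0.5, "rx": 0, "ry": 0, "rz": 0}, {"tx": 0, "ty": 0, "tz": 0, "rx": 0, "ry": 0, "rz": 0}]}}

```text
time: 16.15
tool_pos: [621.4, 147.5, 62.5]
tcp_rot: [3.142, 0.001, 0.186]
contact_force: [0.0, 0.7, -1.2]
grip_width: 23.4
finger_force: 30.0
```

{"name": "carry_out", "arguments": {"plan": [{"tx": 0, "ty": 0, "tz": 1, "rx": 0, "ry": 0, "rz": 0}, {"tx": 0, "ty": 0, "tz": 0, "rx": 0, "ry": 0, "rz": 0}, {"tx": 0, "ty": 0, "tz": 0, "rx": 0, "ry": 0, "rz": 0}]}}

```text
time: 16.45
tool_pos: [621.3, 147.5, 63.2]
tcp_rot: [-3.142, 0.001, 0.186]
contact_force: [-0.3, -0.1, -6.4]
grip_width: 23.7
finger_force: 30.0
```

The foot holds against the tug after about 1 mm of play, so it has clicked. I'll set it back down, release and retreat.

{"name": "carry_out", "arguments": {"plan": [{"tx": 0, "ty": 0, "tz": -1.5, "rx": 0, "ry": 0, "rz": 0}, {"tx": 0, "ty": 0, "tz": -1, "rx": 0, "ry": 0, "rz": 0}, {"tx": 0, "ty": 0, "tz": 0, "rx": 0, "ry": 0, "rz": 0}]}}

```text
time: 16.75
tool_pos: [621.9, 147.6, 61.8]
tcp_rot: [3.141, -0.001, 0.186]
contact_force: [0.2, 0.6, -0.8]
grip_width: 23.7
finger_force: 30.0
```

{"name": "carry_out", "arguments": {"plan": [{"tx": 0, "ty": 0, "tz": 0, "rx": 0, "ry": 0, "rz": 0}, {"tx": 0, "ty": 0, "tz": 0, "rx": 0, "ry": 0, "rz": 0}, {"tx": 0, "ty": 0, "tz": 0, "rx": 0, "ry": 0, "rz": 0}, {"tx": 0, "ty": 0, "tz": 0, "rx": 0, "ry": 0, "rz": 0}, {"tx": 0, "ty": 0, "tz": 0, "rx": 0, "ry": 0, "rz": 0}, {"tx": 0, "ty": 0, "tz": 0, "rx": 0, "ry": 0, "rz": 0}], "gripper": 0.25}}

```text
time: 17.35
tool_pos: [621.7, 147.6, 61.5]
tcp_rot: [3.141, -0.0, 0.186]
contact_force: [-0.9, -0.2, -0.2]
grip_width: 66.5
finger_force: 0.0
```

{"name": "carry_out", "arguments": {"plan": [{"tx": 0, "ty": 0, "tz": 8, "rx": 0, "ry": 0, "rz": 0}, {"tx": 0, "ty": 0, "tz": 20, "rx": 0, "ry": 0, "rz": 0}, {"tx": 0, "ty": 0, "tz": 30, "rx": 0, "ry": 0, "rz": 0}, {"tx": -20, "ty": 0, "tz": 30, "rx": 0, "ry": 0, "rz": 0}, {"tx": -40, "ty": -10, "tz": 20, "rx": 0, "ry": 0, "rz": 0}, {"tx": 0, "ty": 0, "tz": 0, "rx": 0, "ry": 0, "rz": 0}, {"tx": 0, "ty": 0, "tz": 0, "rx": 0, "ry": 0, "rz": 0}]}}

```text
time: 18.05
tool_pos: [561.9, 137.6, 171.0]
tcp_rot: [3.141, -0.003, 0.186]
contact_force: [-0.1, 0.9, -0.3]
grip_width: 69.1
finger_force: 0.0
```

```bash
python3 look.py w5
python3 - <<'E'
from h import *
a=bot.capture("scene")[:,:,::-1];w=cv2.imread("pics/w5r.png")
a=cv2.resize(a[150:250,265:365],(400,400),interpolation=cv2.INTER_CUBIC)
p=proj([[604,144,49]],bot.camera_model("wrist"))[0].astype(int);print(p)
x0=min(max(p[0]-100,0),312);y0=min(max(p[1]-100,0),184)
cv2.imwrite("pics/c5.png",np.hstack([a,cv2.resize(w[y0:y0+200,x0:x0+200],(400,400),interpolation=cv2.INTER_CUBIC)]))
E
```

```text
18.05 [561.85416076 137.62664545 170.98269509] [ 3.14133209e+00 -2.63591720e-03  1.85743415e-01] [-0.05186981  0.92673334 -0.30227391]
[252 140]
```

View pics/c5.png

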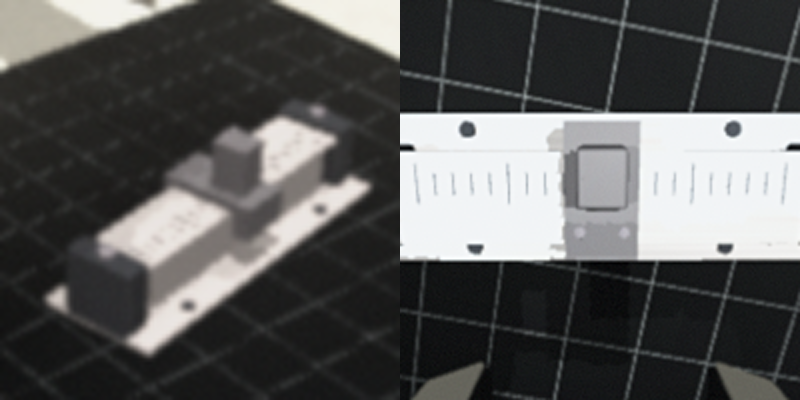

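The picture shows the stop sitting level and square across the rail (wrist half, 565-640, 120-260), midway along it, with the gripper clear. I'm handing it in.

```bash
python3 -c "from plant import bot;print(bot.close_job())"
```

```text
the job is handed in; nothing more can be done
None
```

The stop is clipped onto the rail about midway between the end blocks: lip hooked first, then rocked down until the foot caught, with highest sampled wrist force about 17 N. It held against a light tug and looks level in the last picture; I let go, did not touch the tape, pen pot or glue, and handed in after about 18 s.

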